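# Refit the control knob of the gas hob and keep it pressed in

## Task

The little one-burner gas hob has been pulled forward and its control knob has come off. First slide the hob back over the worktop until its back edge lies flat along the low steel stop strip, roughly in the middle of the strip; then pick up the loose knob, turn it so that its D-shaped bore matches the flat of the hob's bare control stem, push it fully onto the stem, and press knob and stem down to the bottom, as one does to light the burner. Finish while still holding the knob in the gripper and keeping it pressed right down, with the hob still against the strip; leave the small brown dropper bottle, the espresso cup and the small drinking glass where they stand.

Things in the scene. Friction and masses are not known exactly. Their poses are not given: they have to be found in the camera images.
- hob: Loose one-burner gas hob, 0.5 to 0.75 kg, slides with 2 to 6 N, 170 mm deep (x) x 200 mm wide (y), flat top at 55 mm, upright front and back faces, burner and pan rests to 82 mm high in its back part. Origin: centre of underside; x from front to back (towards the strip), z up. The bare stem stands at x = -55, y = 0 mm. Home, the origin is 85 mm in front of the strip's face.
- hob_front (a point): Middle of the hob's flat front face (6 to 55 mm high), 30 mm above the worktop; axes as hob. A place to push.
- stop: Low steel angle strip fixed to the worktop behind the hob, 260 mm long (y), 30 mm high. Origin: middle of the foot of its front face, which the hob's back has to meet; x points backwards, away from the hob. The hob starts 50 to 90 mm short of it, up to 20 mm off its middle, turned up to 0.12 rad.
- stem_tip (a point): Centre of the top of the hob's bare steel control stem, 77 mm above the worktop when not pressed; axes as hob. The stem is an upright D-shaped shaft, 22 mm out of the hob's top: 12 mm diameter with one flat, 2 mm from the axis, on its +x side (towards the hob's back); the top 3 mm taper in. It does not turn.
- stem (a joint): How far the stem is pressed down, m: 0 = up, 0.006 = bottom. A spring resists with 2 N at the start and 8 N at the bottom.
- knob_grip (a point): Loose metal knob, bore downwards on the worktop; point on its axis, half-way up its bar grip, 28 mm above its underside. Round skirt 41 mm wide, 15 mm high; on it a bar 15 to 41 mm up, 14 mm thick (y), sides parallel from x = -17 to +13 mm, pointed nose at +x. Pinch the bar across y, fingertips above the skirt. Fully on, this point is 15 mm above stem_tip.
- knob_nose (a point): End of the knob's pointed nose, 23 mm along the knob's x from knob_grip; same axes.
- knob: The same knob (35 to 70 g): origin at the centre of its underside, axes as knob_grip. On the axis of its underside a D-shaped bore, 13 mm deep, 0.8 mm clear of the stem all round; the bore's flat is on the +x side, under the nose, so the knob goes on only with its nose along the stem's +x.
- vanilla_bottle: Bystander: small brown bottle with a black dropper cap, 33 mm diameter, 102 mm high; origin centre of its underside.
- espresso_cup: Bystander: small striped espresso cup with handle, 60 x 83 mm, 49 mm high; origin near the centre of its underside.
- shot_glass: Bystander: small clear drinking glass, 49 mm diameter, 61 mm high; origin centre of its underside.
There are look-alikes about, which are no part of the job. Leave any red or turquoise look-alike of the knob alone.

How it is judged:
On the way, in this order (a step that is already met when the one before it is completed fails the run):
1. the hob's back lies along the stop strip, roughly in its middle, at rest (x of hob in the frame of stop above -0.09 m and y of hob in the frame of stop between -0.05 and 0.05 m and angle between the x axis of hob and the x axis of stop, either way round below 0.05 rad and angle between hob's own z axis and vertical below 0.05 rad and linear speed of hob below 0.01 m/s), for 0.2 s.
2. the knob is fully on the stem, nose to the back, with the hob still at the strip (x of hob in the frame of stop above -0.09 m and y of hob in the frame of stop between -0.05 and 0.05 m and angle between the x axis of hob and the x axis of stop, either way round below 0.05 rad and angle between hob's own z axis and vertical below 0.05 rad and horizontal distance between knob_grip and stem_tip below 0.003 m and z of knob_grip in the frame of stem_tip between 0.012 and 0.017 m and angle between knob_grip's own z axis and vertical below 0.12 rad and x of knob_nose in the frame of stem_tip above 0.015 m and y of knob_nose in the frame of stem_tip between -0.007 and 0.007 m), for 0.2 s.
At the end, for the whole second after the job is handed in: Hob back within 5 mm of the strip, parallel within 0.05 rad, centred within 50 mm; knob on the stem (axes within 3 mm, within 2 mm of fully on, nose within 7 mm sideways of the stem's +x, tilt under 0.12 rad), still gripped, stem pressed at least 4.5 of its 6 mm; at rest (all of step 2 and value of joint stem above 0.0045 m and contact force between the fingers and knob above 1 N and linear speed of each of knob, hob below 0.02 m/s); the arm keeps its last pose, push and grip.
It fails at once if a bystander (vanilla bottle) is moved or knocked over (distance of vanilla_bottle from where it was at the start of the episode above 0.03 m or angle between vanilla_bottle's own z axis and vertical above 0.5 rad).
It fails at once if a bystander (espresso cup) is moved or knocked over (distance of espresso_cup from where it was at the start of the episode above 0.03 m or angle between espresso_cup's own z axis and vertical above 0.5 rad).
It fails at once if a bystander (shot glass) is moved or knocked over (distance of shot_glass from where it was at the start of the episode above 0.03 m or angle between shot_glass's own z axis and vertical above 0.5 rad).
It fails at once if the hob is tipped up (angle between hob's own z axis and vertical above 0.2 rad).
It also fails if it takes over 58 s, if anything falls off the work surface, if the arm or the gripper's body presses on something with over 40 N, if the wrist force passes 120 N, or if a joint passes its speed limit or range.

## Robot

A 6-joint arm with a two-finger parallel gripper is mounted at the origin on a cart in front of the work surface, level with it; the furniture and walls round the work are solid. World frame = base frame: x ahead of the robot, y to its left, z up, the work surface at z = 0. Lengths are in m, angles in rad, forces in N, time in s.
With the tool pointing down it reaches from about 0.25 to 0.725 m from the base axis. Payload 4 kg.
Tool frame: the origin (TCP) lies midway between the tips of the shut fingers; the grasp point (between the pads) lies 19 mm behind it; z points along the fingers, y is the line along which they close (so a half turn about z gives the same grasp; the last joint's range is limited). The gripper opens to 85 mm and grips with 20 to 120 N. Pads are 22 mm wide; open, the fingers measure 114 mm over their backs; the gripper's body (76 mm by 85 mm) begins 54 mm behind the grasp point. The pads swing forward as they close: fully open they stand 13 mm farther back than shut.
Start: joints at [-1.22, 0.241, 0.005, 1.335, 0, 1.571], TCP at [0.172, -0.47, 0.231] pointing down, gripper open.
Joint ranges: [-2.72, 2.72], [-1.05, 1.87], [-1.09, 1.28], [-1.99, 2.15], [-1.42, 1.44], [-3.14, 3.14]. Speed limits (rad/s): [2.79, 2.79, 3.14, 3.14, 3.14, 3.14].

## Interface

Orientations are given as a unit quaternion [x, y, z, w].
In Python, from workcell import bot gives the robot as it stands. The module is installed in compiled form; this text tells all that it offers.
- The arm moves only by the tool drive_tool, never from a script. Its arguments are lists of equal length, an entry for each row: "slide": the shift along the tool's x, y, z scaled (see below), a list of three; "rotation": the turn, a rotation vector about the tool's x, y, z scaled (see below), a list of three. A call has exactly 8 rows; each row is the pose to reach, as a shift and turn from the pose commanded when the call began, along the tool's axes at that moment; what a row does not reach only later rows make up. The controller multiplies each number of a shift by 250 mm and each number of a turn by 0.5 rad. A row lasts 1/8 s, in which the tool goes at most 62.5 mm and 10.7 degrees, less where a joint would pass 70% of its speed; a pose out of reach is approached as far as the arm can. A call with a number of a shift or a turn outside -1 to 1 is refused whole. A call with a gripper value outside its range is refused whole. "gripper" is the opening, from 0 (shut) to 1 (fully open), set as the call begins (left out, the last holds). The fingers move at their own pace and stop on an object; the grip force is fixed at half the most. Time passes only in rows, so rows that repeat a pose let the fingers close, or fill a call up. It gives the time, the measured TCP pose, the force, the opening and the grip force at its end, in the units of the state.
- bot.get_obs(): the state, without advancing time (a new reading comes with each control period).
- bot.camera(name): name is "scene" or "top" or "wrist"; returns a dict with "image" (480x640x3 uint8, red, green, blue), "z_map" (480x640 float32, m along the optical axis (not along the pixel's ray), 0 where there is no reading), "camera_matrix" (3x3 intrinsics, pixels), "k1" (the pictures are not rectified: a ray, as slopes to the right and down, at radius r is drawn at 1 + k1 r^2 times it, then the intrinsics apply), "xyz" and "orientation" of the camera in the world. Camera axes: x right, y up, looking along -z (the intrinsics and any distortion apply to the point x, -y, -z); pixel columns grow to the right and rows downward; lengths in m; the calibration is good to about 2 mm. A picture is of the moment at which its call begins.
- bot.job_done(): hands the job in; it is judged then, once.
The state is a dict: "clock": time; "joint_pos": joint angles; "joint_vel": joint speeds; "tau": joint torques, N m; "eef_pos": TCP position; "tool_rot": TCP orientation; "ft_force": force on the tool from outside, world axes, zero at the start; "ft_torque": the same for the moment, N m; "grip_width": finger opening in m; "grasp_force": force on a finger pad.
Only numpy, scipy, OpenCV 4.12 (cv2) and the standard library are available. Lean on these libraries where they do the work, as an engineer would, in place of code of your own. Each camera call takes 0.05 s, during which the arm holds its last target. There are 200 camera calls.

## Working session

There is one attempt and no reset: what is moved stays moved. The work goes in short steps, Python scripts to look and compute and a tool call to move; the robot and the scene stay as the last step left them, time stands still between calls to the robot, and variables do not carry over. Pictures are saved under pics/ and viewed, at most 10 in all, crops included, and the job is handed in when it is done.

Besides the shell and the picture viewer there is one more tool, called by a JSON object that holds its "fn" and its "kwargs", one argument or row to a line. drive_tool: Moves the arm, as the interface text tells. Shifts and turns lie within -1 to 1; 1 stands for 250 mm of shift or 0.5 rad of turn. Its arguments: {"type":"object","properties":{"slide":{"type":"array","items":{"type":"array","items":{"type":"number"}}},"rotation":{"type":"array","items":{"type":"array","items":{"type":"number"}}},"gripper":{"type":"number"}},"required":["slide","rotation"]}

```bash
mkdir -p pics; cat > h.py <<'E'
import numpy as np, cv2, pickle
from scipy.spatial.transform import Rotation as R
from workcell import bot
def shot(name,fn=None):
    c=bot.camera(name)
    if fn: cv2.imwrite('pics/'+fn+'.png',c['image'][:,:,::-1]); pickle.dump(c,open('pics/'+fn+'.pkl','wb'))
    return c
def rays(c):
    K=np.array(c['camera_matrix']);h,w=c['z_map'].shape
    u,v=np.meshgrid(np.arange(w),np.arange(h))
    xd=(u-K[0,2])/K[0,0];yd=(v-K[1,2])/K[1,1]
    x,y=xd.copy(),yd.copy()
    for _ in range(20):
        s=1+c['k1']*(x*x+y*y);x=xd/s;y=yd/s
    return x,y
def cloud(c):
    x,y=rays(c);z=c['z_map']
    P=np.stack([x*z,-y*z,-z],-1)
    W=P@R.from_quat(c['orientation']).as_matrix().T+np.array(c['xyz'])
    W[z<=0]=np.nan
    return W
E
python3 - <<'E'
from h import *
for n in('scene','top'):
    c=shot(n,n+'0');print(n,c['xyz'],c['orientation'],c['k1'])
o=bot.get_obs();print(o)
E
```

```text
scene [ 0.2117659  -1.00269951  0.99276246] [ 0.32884395 -0.07040884 -0.22301516  0.91496912] -0.10507204808316212
top [ 0.36351093 -0.31520906  1.03269222] [ 0.0772756  -0.06750935 -0.67113159  0.73420253] -0.03818257941835259
{'clock': 0.1, 'joint_pos': array([-1.21999667e+00,  2.41325919e-01,  3.88808362e-03,  1.33520031e+00,
        2.96481455e-06,  1.57078639e+00]), 'joint_vel': array([-0.00078214, -0.00021555,  0.00200069,  0.00030406,  0.00107379,
       -0.0015233 ]), 'tau': array([-3.48475796e-04, -3.73138189e+01,  2.53010273e+01,  1.08942468e-02,
        1.05842102e-05,  1.09624544e-06]), 'eef_pos': array([ 0.17163576, -0.4690309 ,  0.23051895]), 'tool_rot': array([ 9.84655563e-01,  1.74506660e-01, -1.59235764e-04, -9.07036646e-04]), 'ft_force': array([0.24475003, 0.10427089, 0.16666856]), 'ft_torque': array([-0.00146296, -0.02511992,  0.00138777]), 'grasp_force': 0.0, 'grip_width': 0.08541477868863724}
```

View pics/top0.png

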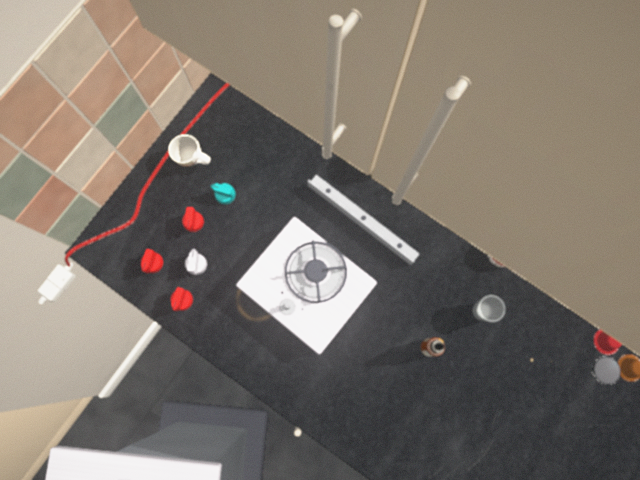

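View pics/scene0.png

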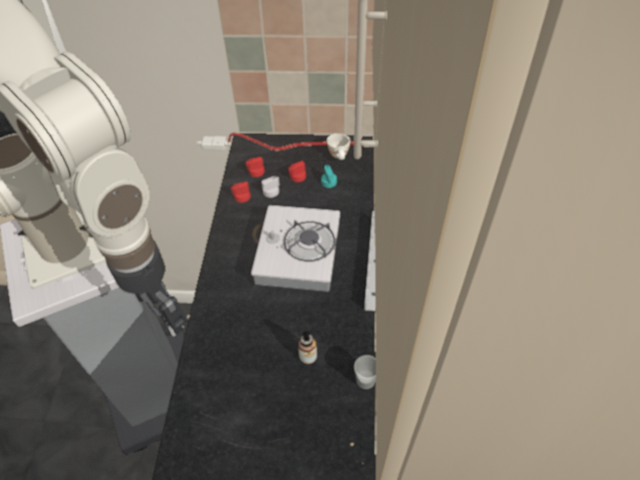

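Top view: hob centred about (307,285), stem about (288,306), strip from (312,182) to (415,258), bottle (432,347), glass (490,308), cup (186,150). The knob candidates are red at (193,219), (151,261) and (181,299), turquoise at (224,193), and one silver/metal at (196,262). Only the silver one fits, since the red and turquoise ones are excluded.

```bash
python3 - <<'E'
from h import *
c=pickle.load(open('pics/top0.pkl','rb'));W=cloud(c)
for n,(u,v) in dict(stripA=(312,182),stripB=(415,258),silver=(196,262),r1=(193,219),r2=(151,261),r3=(181,299),tq=(224,193),bottle=(432,347),glass=(490,308),cup=(186,150),stem=(288,306),counter=(330,400),cab1=(375,160),cab2=(300,120),cab3=(450,100),handle=(333,25),handle2=(328,155),h3=(398,200),h4=(460,85)).items():
    print(n,W[v,u].round(3))
z=W[...,2]
def reg(u0,u1,v0,v1,lo,hi):
    s=np.zeros(z.shape,bool);s[v0:v1,u0:u1]=True
    return s&(z>lo)&(z<hi)
m=reg(225,390,205,365,.049,.061)
P=W[m];r=cv2.minAreaRect((P[:,:2]*1000).astype(np.float32));print('hob',len(P),r,np.median(P[:,2]))
m=reg(300,425,165,270,.022,.04);P=W[m];r=cv2.minAreaRect((P[:,:2]*1000).astype(np.float32));print('strip',len(P),r,cv2.boxPoints(r).round(1).tolist())
m=reg(275,302,295,318,.066,.085);P=W[m];print('stem',len(P),P.mean(0) if len(P) else 0)
m=reg(180,212,243,282,.03,.05);P=W[m];r=cv2.minAreaRect((P[:,:2]*1000).astype(np.float32));print('bar',len(P),P.mean(0),r)
m=reg(180,212,243,282,.005,.05);P=W[m];r=cv2.minAreaRect((P[:,:2]*1000).astype(np.float32));print('knob',len(P),P.mean(0),r)
im=c['image'];a=cv2.resize(im[170:320,130:250],(480,600),interpolation=cv2.INTER_CUBIC)
b=cv2.resize(im[215:365,230:380],(300,300))
cv2.imwrite('pics/crop1.png',a[:,:,::-1])
E
```

```text
stripA [ 0.699 -0.282  0.027]
stripB [ 0.569 -0.497  0.003]
silver [ 0.518 -0.076  0.031]
r1 [ 0.603 -0.058  0.029]
r2 [0.513 0.011 0.031]
r3 [ 0.445 -0.058  0.035]
tq [ 0.658 -0.113  0.037]
bottle [nan nan nan]
glass [ 0.483 -0.643  0.013]
cup [ 0.753 -0.017  0.004]
stem [ 0.447 -0.262  0.076]
counter [ 0.286 -0.353 -0.002]
cab1 [ 0.639 -0.377  0.327]
cab2 [ 0.689 -0.267  0.329]
cab3 [ 0.567 -0.403  0.652]
handle [ 0.623 -0.308  0.653]
handle2 [ 0.621 -0.311  0.376]
h3 [ 0.565 -0.404  0.386]
h4 [ 0.594 -0.417  0.628]
hob 8747 ((493.6744689941406, -290.80438232421875), (199.95216369628906, 171.63900756835938), 55.86215591430664) 0.054371296845693085
strip 370 ((629.3220825195312, -381.7900390625), (257.3482971191406, 6.714262008666992), 55.72274398803711) [[554.0999755859375, -486.20001220703125], [559.5999755859375, -490.0], [704.5999755859375, -277.3999938964844], [699.0, -273.6000061035156]]
stem 26 [ 0.4455964  -0.25913869  0.07532414]
bar 167 [ 0.51817258 -0.07074358  0.03923145] ((519.919677734375, -69.58553314208984), (15.165522575378418, 41.50346374511719), 88.75941467285156)
knob 350 [ 0.5176181  -0.07364159  0.02662817] ((524.6542358398438, -70.18814849853516), (38.345703125, 55.76001739501953), 89.60900115966797)
```

View pics/crop1.png

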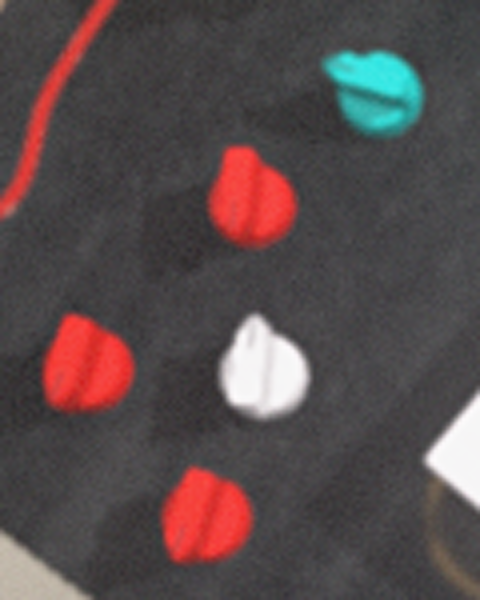

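The enlarged crop confirms the silver knob at top-image (196,262): metal, with its nose up-left, among red ones at (193,219), (151,261) and (181,299) and a turquoise one. Knob axis is about (0.517,-0.070) with the nose near world +x. The hob needs to move about 75 mm along a yaw of -34°.

```bash
cat >> h.py <<'E'
TH=np.deg2rad(55.72);T=np.array([np.cos(TH),np.sin(TH)]);N=np.array([np.sin(TH),-np.cos(TH)])
def go(p,yaw=None,o=None):
    o=o or bot.get_obs();r=R.from_quat(o['tool_rot']);
    s=r.inv().apply(np.array(p)-o['eef_pos'])/.25
    y=np.deg2rad(yaw);G=R.from_matrix(np.array([[np.cos(y),np.sin(y),0],[np.sin(y),-np.cos(y),0],[0,0,-1]]).T)
    w=(r.inv()*G).as_rotvec()/.5
    print('clk',o['clock'],'slide',s.round(4),'rot',w.round(4),'j',o['joint_pos'].round(2),'F',o['ft_force'].round(1))
def dt(d,t,z): return np.r_[d*N+t*T,z]
E
python3 - <<'E'
from h import *
print(dt(.44,.038,.2));go(dt(.44,.038,.2),145.7);go(dt(.44,.038,.2),-34.3)
W=cloud(pickle.load(open('pics/top0.pkl','rb')));print(W[335:345:3,425:440:5].round(3).tolist(),W[300:320:9,480:500:9].round(3).tolist())
E
```

```text
[ 0.38497281 -0.21642536  0.2       ]
clk 0.1 slide [ 1.1486 -0.6554  0.1233] rot [-2.1000e-03 -4.0000e-03 -4.3843e+00] j [-1.22  0.24  0.    1.34  0.    1.57] F [0.2 0.1 0.2]
clk 0.1 slide [ 1.1486 -0.6554  0.1233] rot [-3.4000e-03  1.7000e-03  1.8989e+00] j [-1.22  0.24  0.    1.34  0.    1.57] F [0.2 0.1 0.2]
[[[0.422, -0.524, 0.001], [0.423, -0.534, -0.001], [0.423, -0.543, 0.003]], [[0.416, -0.524, 0.002], [0.414, -0.523, 0.052], [0.415, -0.531, 0.058]], [[0.409, -0.518, 0.032], [0.409, -0.522, 0.06], [0.409, -0.527, 0.076]], [[0.403, -0.516, 0.045], [0.403, -0.52, 0.07], [0.403, -0.527, 0.076]]] [[[0.491, -0.61, 0.057], [0.496, -0.635, 0.031], [0.494, -0.645, 0.052]], [[0.479, -0.625, 0.012], [0.481, -0.641, 0.014], [0.479, -0.65, 0.038]], [[0.461, -0.62, 0.028], [0.463, -0.638, 0.024], [0.461, -0.645, 0.055]]]
```

{"fn": "drive_tool", "kwargs": {
  "slide": [
    [0.07,-0.04,0],
    [0.14,-0.08,0],
    [0.22,-0.125,0],
    [0.3,-0.17,0],
    [0.38,-0.215,0],
    [0.46,-0.26,0],
    [0.54,-0.3,0],
    [0.6,-0.34,0]
  ],
  "rotation": [
    [0,0,-0.12],
    [0,0,-0.24],
    [0,0,-0.36],
    [0,0,-0.5],
    [0,0,-0.62],
    [0,0,-0.75],
    [0,0,-0.88],
    [0,0,-1]
  ],
  "gripper": 1
}}

```text
clock: 1.1
eef_pos: [0.2845, -0.3362, 0.2314]
tool_rot: [0.91, 0.415, 0.0, -0.0]
ft_force: [-0.3, -0.4, 0.1]
grip_width: 0.0855
grasp_force: 0.0
```

```bash
python3 - <<'E'
from h import *
go(dt(.44,.038,.15),145.7);go(dt(.44,.038,.15),-34.3)
E
```

```text
clk 1.1 slide [ 0.6252 -0.0102  0.3257] rot [ 6.0000e-04 -4.0000e-04 -3.3726e+00] j [-0.87  0.12 -0.14  1.31  0.    1.42] F [-0.3 -0.4  0.1]
clk 1.1 slide [ 0.6252 -0.0102  0.3257] rot [-4.0000e-04 -6.0000e-04  2.9106e+00] j [-0.87  0.12 -0.14  1.31  0.    1.42] F [-0.3 -0.4  0.1]
```

{"fn": "drive_tool", "kwargs": {
  "slide": [
    [0.08,0,0.02],
    [0.16,0,0.05],
    [0.24,0,0.1],
    [0.32,0,0.15],
    [0.4,0,0.2],
    [0.48,-0.01,0.25],
    [0.56,-0.01,0.29],
    [0.625,-0.01,0.325]
  ],
  "rotation": [
    [0,0,-0.12],
    [0,0,-0.24],
    [0,0,-0.36],
    [0,0,-0.5],
    [0,0,-0.62],
    [0,0,-0.75],
    [0,0,-0.88],
    [0,0,-1]
  ]
}}

```text
clock: 2.1
eef_pos: [0.3851, -0.2173, 0.1498]
tool_rot: [0.779, 0.627, 0.0, -0.0]
ft_force: [0.1, -0.5, 0.1]
grip_width: 0.0853
grasp_force: 0.0
```

{"fn": "drive_tool", "kwargs": {
  "slide": [
    [0,0,0],
    [0,0,0],
    [0,0,0],
    [0,0,0],
    [0,0,0],
    [0,0,0],
    [0,0,0],
    [0,0,0]
  ],
  "rotation": [
    [0,0,-0.12],
    [0,0,-0.24],
    [0,0,-0.36],
    [0,0,-0.5],
    [0,0,-0.62],
    [0,0,-0.75],
    [0,0,-0.88],
    [0,0,-1]
  ]
}}

```text
clock: 3.1
eef_pos: [0.3848, -0.2183, 0.1501]
tool_rot: [0.6, 0.8, 0.0, 0.0]
ft_force: [-0.0, -0.2, -0.8]
grip_width: 0.0854
grasp_force: 0.0
```

{"fn": "drive_tool", "kwargs": {
  "slide": [
    [0,0,0],
    [0,0,0],
    [0,0,0],
    [0,0,0],
    [0,0,0],
    [0,0,0],
    [0,0,0],
    [0,0,0]
  ],
  "rotation": [
    [0,0,-0.12],
    [0,0,-0.24],
    [0,0,-0.36],
    [0,0,-0.5],
    [0,0,-0.62],
    [0,0,-0.75],
    [0,0,-0.88],
    [0,0,-1]
  ]
}}

```text
clock: 4.1
eef_pos: [0.3848, -0.2183, 0.1501]
tool_rot: [0.383, 0.924, 0.0, 0.0]
ft_force: [-0.3, 0.0, -0.3]
grip_width: 0.0854
grasp_force: 0.0
```

```bash
python3 - <<'E'
from h import *
c=shot('wrist','w1');print(c['xyz'])
go(dt(.44,.038,.018),145.7)
E
```

```text
[ 0.32922859 -0.1632677   0.29178708]
clk 4.15 slide [0.005  0.0059 0.5283] rot [ 2.000e-04  2.000e-04 -3.733e-01] j [-0.52  0.18 -0.29  1.1   0.    0.27] F [ 0.5 -0.7  1. ]
```

View pics/w1.png

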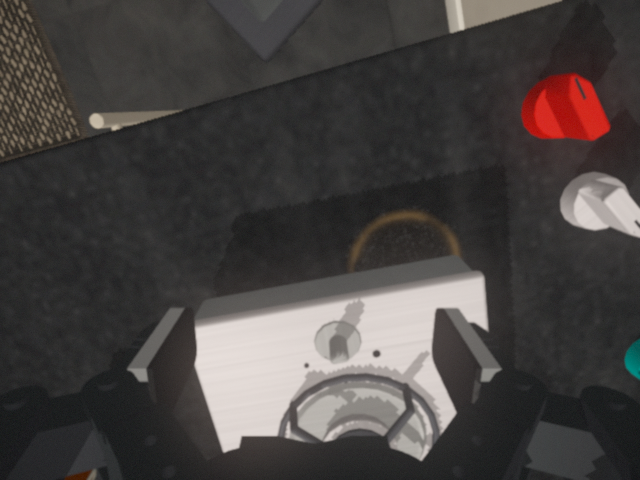

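The wrist view shows the hob ahead of the open fingers, the stem at (338,347), and the silver knob at (600,205) to the right. The strip of worktop in front of the hob is free. I'll square up and descend there.

{"fn": "drive_tool", "kwargs": {
  "slide": [
    [0,0,0.06],
    [0,0,0.13],
    [0,0,0.2],
    [0,0.006,0.27],
    [0.005,0.006,0.34],
    [0.005,0.006,0.41],
    [0.005,0.006,0.48],
    [0.005,0.006,0.528]
  ],
  "rotation": [
    [0,0,-0.06],
    [0,0,-0.12],
    [0,0,-0.18],
    [0,0,-0.24],
    [0,0,-0.3],
    [0,0,-0.373],
    [0,0,-0.373],
    [0,0,-0.373]
  ]
}}

```text
clock: 5.15
eef_pos: [0.3847, -0.2165, 0.0174]
tool_rot: [0.297, 0.955, 0.0, -0.0]
ft_force: [-0.4, 0.4, 0.5]
grip_width: 0.0852
grasp_force: 0.0
```

{"fn": "drive_tool", "kwargs": {
  "slide": [
    [-0.05,0,0],
    [-0.1,0,0],
    [-0.15,0,0],
    [-0.2,0,0],
    [-0.25,0,0],
    [-0.29,0,0],
    [-0.32,0,0],
    [-0.34,0,0]
  ],
  "rotation": [
    [0,0,0],
    [0,0,0],
    [0,0,0],
    [0,0,0],
    [0,0,0],
    [0,0,0],
    [0,0,0],
    [0,0,0]
  ]
}}

```text
clock: 6.15
eef_pos: [0.4527, -0.2641, 0.018]
tool_rot: [0.298, 0.955, 0.001, -0.003]
ft_force: [-8.1, 6.1, 6.7]
grip_width: 0.0853
grasp_force: 4.7
```

```bash
cat >> h.py <<'E'
def hobfit(c):
    W=cloud(c);z=W[...,2];x=W[...,:2]
    d=x@N;t=x@T
    m=(z>.049)&(z<.061)&(d>.44)&(d<.78)&(abs(t-.038)<.16)
    P=np.c_[d[m],t[m],z[m]]*1000
    lo=np.percentile(P[:,0],[.5,99.5]);lt=np.percentile(P[:,1],[.5,99.5])
    print('hob top d',lo,'t',lt,len(P))
    m=(z>.022)&(z<.036)&(d>.70)&(d<.78)&(abs(t-.038)<.15);print('strip d',np.percentile(d[m],[2,50,98]),m.sum())
    m=(z>.066)&(z<.085)&(d>.48)&(d<.62)&(abs(t-.038)<.02);print('stem',m.sum(),d[m].mean(),t[m].mean(),z[m].max())
E
python3 - <<'E'
from h import *
hobfit(pickle.load(open('pics/top0.pkl','rb')))
hobfit(shot('top','top1'));o=bot.get_obs();print(o['eef_pos'][:2]@N,o['eef_pos'][:2]@T,o['ft_force'])
E
```

```text
hob top d [487.40525451 654.69546061] t [-60.62877768 136.24878479] 8747
strip d [0.73196754 0.7339386  0.73695336] 370
stem 520 0.5939681997258031 0.037866335279279295 0.08358023488256439
hob top d [538.22091528 703.27538605] t [-61.96114495 134.41773846] 5490
strip d [0.73180636 0.73408936 0.73712332] 364h.py:38: RuntimeWarning: Mean of empty slice.
  m=(z>.066)&(z<.085)&(d>.48)&(d<.62)&(abs(t-.038)<.02);print('stem',m.sum(),d[m].mean(),t[m].mean(),z[m].max())
  ret = ret.dtype.type(ret / rcount)
Traceback (most recent call last):
  File "h.py", line 38, in hobfit
    m=(z>.066)&(z<.085)&(d>.48)&(d<.62)&(abs(t-.038)<.02);print('stem',m.sum(),d[m].mean(),t[m].mean(),z[m].max())
                                                                                                       ~~~~~~~~^^
ValueError: zero-size array to reduction operation maximum which has no identity
```

{"fn": "drive_tool", "kwargs": {
  "slide": [
    [-0.02,0,0],
    [-0.04,0,0],
    [-0.06,0,0],
    [-0.075,0,0],
    [-0.09,0,0],
    [-0.1,0,0],
    [-0.108,0,0],
    [-0.115,0,0]
  ],
  "rotation": [
    [0,0,0],
    [0,0,0],
    [0,0,0],
    [0,0,0],
    [0,0,0],
    [0,0,0],
    [0,0,0],
    [0,0,0]
  ]
}}

```text
clock: 7.2
eef_pos: [0.4754, -0.2798, 0.0178]
tool_rot: [0.298, 0.955, 0.001, -0.004]
ft_force: [-10.8, 7.1, 9.7]
grip_width: 0.0852
grasp_force: 6.4
```

{"fn": "drive_tool", "kwargs": {
  "slide": [
    [-0.003,0,0],
    [-0.006,0,0],
    [-0.009,0,0],
    [-0.012,0,0],
    [-0.015,0,0],
    [-0.018,0,0],
    [-0.018,0,0],
    [-0.018,0,0]
  ],
  "rotation": [
    [0,0,0],
    [0,0,0],
    [0,0,0],
    [0,0,0],
    [0,0,0],
    [0,0,0],
    [0,0,0],
    [0,0,0]
  ]
}}

```text
clock: 8.2
eef_pos: [0.4752, -0.2797, 0.0179]
tool_rot: [0.298, 0.955, 0.002, -0.008]
ft_force: [-18.0, 11.5, 16.6]
grip_width: 0.0851
grasp_force: 10.7
```

```bash
python3 - <<'E'
from h import *
o=bot.get_obs();print(o['eef_pos'][:2]@N,o['eef_pos'][:2]@T,o['ft_force'],o['ft_torque'])
try: hobfit(shot('top','top2'))
except Exception as e: print(e)
E
```

```text
0.550241870937224 0.036510818770798245 [-17.95609483  11.47418159  16.56828696] [2.1271369  3.03897009 0.00745153]
hob top d [565.53352196 731.01399547] t [-62.30593574 133.63465473] 4896
strip d [0.73171995 0.73434317 0.73696658] 86
zero-size array to reduction operation maximum which has no identityh.py:38: RuntimeWarning: Mean of empty slice.
  m=(z>.066)&(z<.085)&(d>.48)&(d<.62)&(abs(t-.038)<.02);print('stem',m.sum(),d[m].mean(),t[m].mean(),z[m].max())
  ret = ret.dtype.type(ret / rcount)
```

The hob is against the strip: the TCP no longer advances, the force doubled, and the back edge is at d=731 mm against a strip face at 732. I'll back off and go up.

{"fn": "drive_tool", "kwargs": {
  "slide": [
    [0.02,0,0],
    [0.06,0,0],
    [0.12,0,0],
    [0.18,0,0],
    [0.22,0,-0.1],
    [0.22,0,-0.25],
    [0.22,0,-0.45],
    [0.22,0,-0.6]
  ],
  "rotation": [
    [0,0,0],
    [0,0,0],
    [0,0,0],
    [0,0,0],
    [0,0,0],
    [0,0,0],
    [0,0,0],
    [0,0,0]
  ]
}}

```text
clock: 9.25
eef_pos: [0.4381, -0.2538, 0.1708]
tool_rot: [0.298, 0.955, -0.0, 0.002]
ft_force: [0.1, -0.5, -1.5]
grip_width: 0.0854
grasp_force: 0.0
```

```bash
python3 - <<'E'
from h import *
c=shot('top','top3')
try: hobfit(c)
except Exception as e: print(e)
W=cloud(c);z=W[...,2]
m=np.zeros(z.shape,bool);m[240:285,178:214]=1
k=W[m&(z>.033)&(z<.05)];r=cv2.minAreaRect((k[:,:2]*1000).astype(np.float32));print(len(k),r)
go([.517,-.070,.15],178.5)
E
```

```text
hob top d [562.75645619 730.59115468] t [-62.09375728 134.19868745] 6645
strip d [0.73139938 0.73391112 0.7369043 ] 91
stem 9 0.5905275051756275 0.03257084204013054 0.07711198071068337
0 ((0.0, 0.0), (0.0, 0.0), 0.0)
clk 9.3 slide [0.1706 0.7837 0.102 ] rot [-0.0054  0.0245 -1.1567] j [-0.53  0.28 -0.09  1.19 -0.    0.08] F [ 1.4 -0.   3.8]
```

{"fn": "drive_tool", "kwargs": {
  "slide": [
    [0.02,0.08,0],
    [0.04,0.18,0],
    [0.06,0.28,0],
    [0.08,0.38,0],
    [0.1,0.48,0],
    [0.12,0.58,0],
    [0.15,0.68,0],
    [0.17,0.78,0]
  ],
  "rotation": [
    [0,0,-0.12],
    [0,0,-0.24],
    [0,0,-0.36],
    [0,0,-0.5],
    [0,0,-0.62],
    [0,0,-0.75],
    [0,0,-0.88],
    [0,0,-1]
  ]
}}

```text
clock: 10.3
eef_pos: [0.5137, -0.0678, 0.1684]
tool_rot: [0.051, 0.999, -0.0, 0.001]
ft_force: [-0.2, -0.4, -1.3]
grip_width: 0.0849
grasp_force: 0.0
```

```bash
python3 - <<'E'
from h import *
c=shot('wrist','w2');W=cloud(c);z=W[...,2];im=c['image'].astype(int)
near=(np.hypot(W[...,0]-.517,W[...,1]+.07)<.045)&(z>.004)&(z<.05)
P=W[near];print(len(P),np.nanmin(P,0),np.nanmax(P,0))
for lo,hi in((.033,.046),(.017,.046),(.004,.018)):
    k=W[near&(z>lo)&(z<hi)];print(lo,len(k),k.mean(0).round(4),cv2.minAreaRect((k[:,:2]*1000).astype(np.float32)) if len(k)>3 else '')
go([.517,-.070,.15],178.5)
E
```

```text
2325 [ 0.49737271 -0.08858537  0.00404599] [ 0.54055043 -0.0499748   0.04213823]
0.033 1077 [ 0.5162 -0.0693  0.0397] ((519.2860107421875, -69.38549041748047), (42.52233123779297, 14.025840759277344), 0.18994258344173431)
0.017 1180 [ 0.5148 -0.0692  0.0385] ((519.2252197265625, -69.38569641113281), (42.64392852783203, 14.025840759277344), 0.18994256854057312)
0.004 1148 [ 0.5139 -0.0685  0.0131] ((515.6840209960938, -69.31790924072266), (38.603302001953125, 36.426082611083984), 85.1128921508789)
clk 10.35 slide [-0.01   -0.0182  0.0735] rot [ 0.0041  0.0056 -0.1443] j [-0.13  0.31 -0.07  1.19  0.   -0.03] F [1.  1.2 0.4]
```

View pics/w2.png

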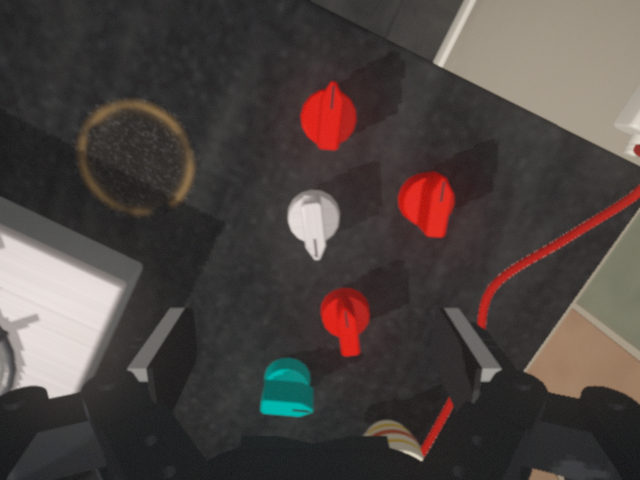

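The wrist view shows the silver knob at (314,220), nose down-image towards world +x, with red ones around at (328,118), (427,200) and (346,315). Its bar is 42.5 × 14 mm and its top is at z≈0.041, which matches the description. I'll part-close the gripper to clear the red neighbour, then descend.

```bash
python3 - <<'E'
from h import *
go([.516,-.0694,.019],180.2)
E
```

```text
clk 10.35 slide [-0.0044 -0.0174  0.5975] rot [ 0.0041  0.0056 -0.2036] j [-0.13  0.31 -0.07  1.19  0.   -0.03] F [1.  1.2 0.4]
```

{"fn": "drive_tool", "kwargs": {
  "slide": [
    [-0.004,-0.017,0.05],
    [-0.004,-0.017,0.12],
    [-0.004,-0.017,0.2],
    [-0.004,-0.017,0.28],
    [-0.004,-0.017,0.35],
    [-0.004,-0.017,0.4],
    [-0.004,-0.017,0.4],
    [-0.004,-0.017,0.4]
  ],
  "rotation": [
    [0,0,-0.1],
    [0,0,-0.204],
    [0,0,-0.204],
    [0,0,-0.204],
    [0,0,-0.204],
    [0,0,-0.204],
    [0,0,-0.204],
    [0,0,-0.204]
  ],
  "gripper": 0.45
}}

```text
clock: 11.35
eef_pos: [0.5139, -0.073, 0.0687]
tool_rot: [0.001, 1.0, -0.0, 0.001]
ft_force: [0.2, -0.6, -0.5]
grip_width: 0.0383
grasp_force: 0.0
```

```bash
python3 - <<'E'
from h import *
go([.516,-.0694,.019],180.2)
E
```

```text
clk 11.35 slide [-0.0081  0.0143  0.1988] rot [-0.0004  0.0026 -0.012 ] j [-0.14  0.41 -0.21  0.95 -0.   -0.14] F [ 0.2 -0.6 -0.5]
```

{"fn": "drive_tool", "kwargs": {
  "slide": [
    [0,0,0],
    [0,0,0],
    [0,0,0],
    [0,0,0],
    [0,0,0],
    [0,0,0],
    [0,0,0],
    [0,0,0]
  ],
  "rotation": [
    [0,0,0],
    [0,0,0],
    [0,0,0],
    [0,0,0],
    [0,0,0],
    [0,0,0],
    [0,0,0],
    [0,0,0]
  ]
}}

```text
clock: 12.35
eef_pos: [0.5132, -0.0728, 0.068]
tool_rot: [0.001, 1.0, 0.0, -0.0]
ft_force: [-0.5, -0.6, -0.3]
grip_width: 0.0386
grasp_force: 0.0
```

```bash
python3 - <<'E'
from h import *
go([.516,-.0694,.019],180.2)
c=shot('wrist','w3');W=cloud(c);z=W[...,2]
near=(np.hypot(W[...,0]-.517,W[...,1]+.07)<.045)&(z>.033)&(z<.045)
k=W[near];print(len(k),k.mean(0).round(4),cv2.minAreaRect((k[:,:2]*1000).astype(np.float32)),bot.get_obs()['eef_pos'])
E
```

```text
clk 12.35 slide [-0.0112  0.0135  0.1961] rot [ 0.0001 -0.0001 -0.0117] j [-0.14  0.41 -0.21  0.95  0.   -0.14] F [-0.5 -0.6 -0.3]
2381 [ 0.5155 -0.0693  0.0397] ((518.7996215820312, -69.19879913330078), (13.893756866455078, 41.91463088989258), 89.67743682861328) [ 0.51325967 -0.07275501  0.06805257]
```

View pics/w3.png

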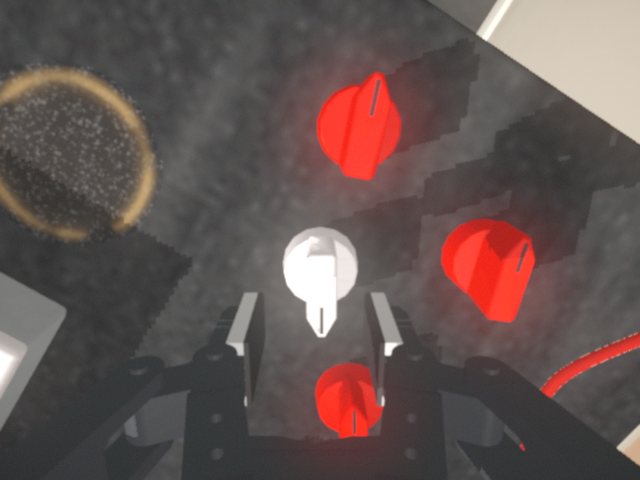

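The wrist view shows the knob at (321,280), nearly midway between the fingers. A 3 mm sideways correction is needed, then I go down.

{"fn": "drive_tool", "kwargs": {
  "slide": [
    [-0.005,0.007,0.03],
    [-0.011,0.0135,0.06],
    [-0.011,0.0135,0.1],
    [-0.011,0.0135,0.13],
    [-0.011,0.0135,0.16],
    [-0.011,0.0135,0.18],
    [-0.011,0.0135,0.196],
    [-0.011,0.0135,0.196]
  ],
  "rotation": [
    [0,0,-0.01],
    [0,0,-0.01],
    [0,0,-0.01],
    [0,0,-0.01],
    [0,0,-0.01],
    [0,0,-0.01],
    [0,0,-0.01],
    [0,0,-0.01]
  ]
}}

```text
clock: 13.4
eef_pos: [0.5158, -0.0694, 0.0188]
tool_rot: [-0.001, 1.0, 0.0, -0.0]
ft_force: [0.5, -0.3, -0.5]
grip_width: 0.0386
grasp_force: 0.0
```

{"fn": "drive_tool", "kwargs": {
  "slide": [
    [0,0,0],
    [0,0,0],
    [0,0,0],
    [0,0,0],
    [0,0,0],
    [0,0,0],
    [0,0,0],
    [0,0,0]
  ],
  "rotation": [
    [0,0,0],
    [0,0,0],
    [0,0,0],
    [0,0,0],
    [0,0,0],
    [0,0,0],
    [0,0,0],
    [0,0,0]
  ],
  "gripper": 0
}}

```text
clock: 14.4
eef_pos: [0.5165, -0.0695, 0.0195]
tool_rot: [-0.001, 1.0, -0.0, 0.001]
ft_force: [-0.6, -0.1, 6.2]
grip_width: 0.0125
grasp_force: 61.6
```

{"fn": "drive_tool", "kwargs": {
  "slide": [
    [0,0,-0.02],
    [0,0,-0.06],
    [0,0,-0.14],
    [0,0,-0.22],
    [0,0,-0.32],
    [0,0,-0.42],
    [0,0,-0.52],
    [0,0,-0.6]
  ],
  "rotation": [
    [0,0,0],
    [0,0,0],
    [0,0,0],
    [0,0,0.1],
    [0,0,0.2],
    [0,0,0.3],
    [0,0,0.4],
    [0,0,0.5]
  ]
}}

```text
clock: 15.4
eef_pos: [0.516, -0.0694, 0.1705]
tool_rot: [0.124, 0.992, -0.0, 0.0]
ft_force: [-1.1, -0.5, -0.7]
grip_width: 0.0126
grasp_force: 60.9
```

```bash
python3 - <<'E'
from h import *
c=shot('top','top4')
W=cloud(c);z=W[...,2];d=W[...,:2]@N;t=W[...,:2]@T
try: hobfit(c)
except Exception as e: print(e)
m=(abs(d-.5915)<.014)&(abs(t-.036)<.014)&(z>.06)&(z<.09)
for a,b,cc in zip(d[m],t[m],z[m]): print(round(a*1000,1),round(b*1000,1),round(cc*1000,1),end=' | ')
o=bot.get_obs();print(o['grip_width'],o['grasp_force'],o['eef_pos'])
go(dt(.5,.1,.17),145.7)
E
```

```text
hob top d [562.36617173 730.49050045] t [-61.9392311  134.80700898] 8469
strip d [0.73168699 0.73396817 0.73718678] 86
stem 28 0.5899217927299885 0.03604189348926919 0.07885913088891161
591.5 41.2 77.3 | 592.9 40.0 75.9 | 589.8 42.2 70.0 | 590.4 40.3 75.3 | 591.2 38.6 77.6 | 592.8 37.6 73.9 | 588.5 41.1 69.2 | 589.0 39.1 75.1 | 590.0 37.6 75.9 | 590.8 35.9 78.9 | 592.5 35.0 74.6 | 594.3 34.1 69.0 | 586.7 39.7 72.1 | 587.4 37.8 76.6 | 588.5 36.4 76.8 | 589.7 35.0 76.8 | 591.3 34.0 72.6 | 592.2 32.4 75.0 | 593.4 31.0 74.2 | 586.1 36.8 75.1 | 587.4 35.5 73.7 | 588.3 33.9 76.1 | 590.1 33.0 70.3 | 590.7 31.2 75.0 | 593.2 30.8 63.9 | 586.3 34.6 71.5 | 587.2 33.0 73.2 | 588.4 31.6 73.4 | 590.3 30.8 66.4 | 578.6 37.8 60.2 | 0.012744309449931265 60.94329636543989 [ 0.51748509 -0.06963453  0.17315829]
clk 15.45 slide [ 0.0582 -0.5489  0.012 ] rot [0.003  0.0099 0.6974] j [-0.13  0.31 -0.05  1.2  -0.    0.12] F [ 0.1 -1.   2. ]
```

{"fn": "drive_tool", "kwargs": {
  "slide": [
    [0.01,-0.06,0],
    [0.02,-0.12,0],
    [0.03,-0.2,0],
    [0.04,-0.28,0],
    [0.05,-0.36,0],
    [0.055,-0.43,0],
    [0.058,-0.5,0],
    [0.058,-0.55,0]
  ],
  "rotation": [
    [0,0,0.1],
    [0,0,0.2],
    [0,0,0.3],
    [0,0,0.4],
    [0,0,0.5],
    [0,0,0.6],
    [0,0,0.697],
    [0,0,0.697]
  ]
}}

```text
clock: 16.45
eef_pos: [0.4677, -0.2003, 0.1688]
tool_rot: [0.294, 0.956, 0.0, -0.0]
ft_force: [-0.5, 0.1, -0.7]
grip_width: 0.0129
grasp_force: 60.9
```

```bash
cat > m.py <<'E'
from h import *
import sys
c=shot('wrist',sys.argv[1]);o=bot.get_obs();r=R.from_quat(o['tool_rot'])
W=cloud(c);z=W[...,2];d=W[...,:2]@N*1000;t=W[...,:2]@T*1000
e=o['eef_pos'];print('tcp d,t,z',e[:2]@N,e[:2]@T,e[2],'clk',o['clock'],'grip',o['grip_width'],o['ft_force'].round(1))
m=(abs(d-591.5)<14)&(abs(t-36)<14)&(z>.068)&(z<.09)
def q(n,v): print(n,m.sum(),np.percentile(v[m],[2,25,50,75,98]).round(1) if m.sum() else '')
q('stem d',d);q('stem t',t);q('stem z',z*1000)
m2=m
L=(W-e)@r.as_matrix()*1000   # tool frame
m=(abs(L[...,0])<32)&(abs(L[...,1])<24)&(L[...,2]>-25)&(L[...,2]<25)
for i,a in enumerate('xyz'): q('knob tool '+a,L[...,i])
im=c['image'].copy();im[m2]=[0,255,0];im[m]=im[m]//2+[0,0,120]
cv2.imwrite('pics/'+sys.argv[1]+'m.png',im[:,:,::-1])
E
python3 m.py w4
```

```text
tcp d,t,z 0.49986973904730936 0.0969830704072203 0.16891193245243946 clk 16.5 grip 0.012531855892819811 [ 0.7  0.2 -0.5]
stem d 96 [583.7 584.3 584.9 585.6 586.9]
stem t 96 [31.4 34.3 36.4 38.7 41. ]
stem z 96 [68.2 69.6 71.7 73.4 75.4]
knob tool x 8876 [-17.6   4.1  10.9  15.6  18.9]
knob tool y 8876 [-17.5  -5.    0.3   6.   18.5]
knob tool z 8876 [-23.7 -20.5 -18.7   1.3  17.9]
```

View pics/w4m.png

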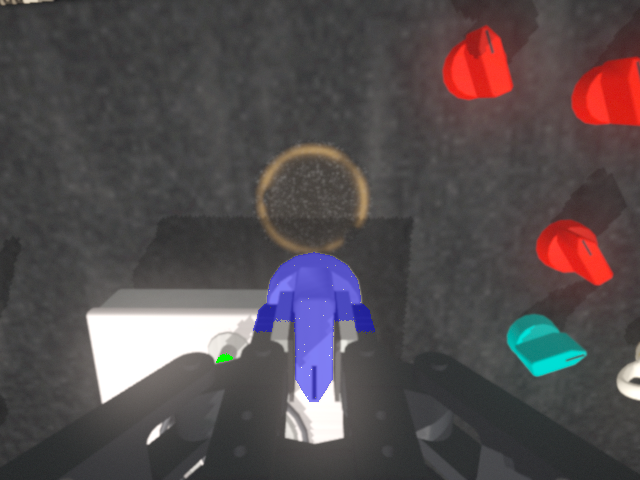

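The marked wrist view shows the knob (blue) held straight with its nose at (314,400), and the stem (green, (225,358)) left of the finger. I'll fit the knob axis in the tool frame.

```bash
python3 - <<'E'
from h import *
from scipy.optimize import least_squares
c=pickle.load(open('pics/w4.pkl','rb'));o=bot.get_obs();r=R.from_quat(o['tool_rot']);e=o['eef_pos']
L=((cloud(c)-e)@r.as_matrix()*1000).reshape(-1,3)
a=L[(abs(L[:,0])<32)&(abs(L[:,1])<24)]
s=a[(a[:,2]>6)&(a[:,2]<18)]
f=least_squares(lambda p:np.hypot(s[:,0]-p[0],s[:,1]-p[1])-20.5,[0,0],loss='soft_l1',f_scale=.5);print('skirt',len(s),f.x,np.abs(f.fun).mean())
b=a[(a[:,2]>-24.5)&(a[:,2]<-18)&(abs(a[:,1])<6)]
print('bar',len(b),np.percentile(b,[0.5,50,99.5],axis=0).round(1).tolist())
x=b[:,0];n=b[x<-12];print('nose tip',n[n[:,0]<np.percentile(n[:,0],5)].mean(0))
k=a[(a[:,2]>1)&(a[:,2]<6)];print('skirt top',len(k),np.median(k,0)); A=np.c_[b[:,:2],np.ones(len(b))];print('bar top plane',np.linalg.lstsq(A,b[:,2],rcond=None)[0])
E
```

```text
skirt 1403 [-2.00653759  0.5143687 ] 0.7070514260803855
bar 3479 [[-21.7, -5.9, -22.6], [1.2, -0.0, -20.4], [18.6, 5.9, -18.4]]
nose tip [-21.87957011   0.51764155 -20.34674105]
skirt top 669 [12.05665133  1.05565786  5.30015413]
bar top plane [ 7.69427848e-03  3.75448624e-03 -2.04079616e+01]
```

```bash
python3 - <<'E'
from h import *
go(dt(.5923,.036,.125),145.7)
E
```

```text
clk 16.5 slide [-0.3695 -0.244   0.176 ] rot [-0.0021  0.0005  0.002 ] j [-0.41  0.29 -0.09  1.19 -0.    0.19] F [ 0.7  0.2 -0.5]
```

{"fn": "drive_tool", "kwargs": {
  "slide": [
    [-0.05,-0.03,0],
    [-0.1,-0.07,0],
    [-0.17,-0.11,0],
    [-0.23,-0.15,0.02],
    [-0.29,-0.19,0.06],
    [-0.34,-0.225,0.11],
    [-0.37,-0.244,0.15],
    [-0.37,-0.244,0.176]
  ],
  "rotation": [
    [0,0,0],
    [0,0,0],
    [0,0,0],
    [0,0,0],
    [0,0,0],
    [0,0,0],
    [0,0,0],
    [0,0,0]
  ]
}}

```text
clock: 17.5
eef_pos: [0.5102, -0.3018, 0.1236]
tool_rot: [0.294, 0.956, 0.0, -0.001]
ft_force: [-0.5, -0.1, -0.3]
grip_width: 0.0125
grasp_force: 60.9
```

{"fn": "drive_tool", "kwargs": {
  "slide": [
    [0,0,0],
    [0,0,0],
    [0,0,0],
    [0,0,0],
    [0,0,0],
    [0,0,0],
    [0,0,0],
    [0,0,0]
  ],
  "rotation": [
    [0,0,0],
    [0,0,0],
    [0,0,0],
    [0,0,0],
    [0,0,0],
    [0,0,0],
    [0,0,0],
    [0,0,0]
  ]
}}

```text
clock: 18.5
eef_pos: [0.5106, -0.3016, 0.125]
tool_rot: [0.294, 0.956, 0.0, -0.0]
ft_force: [0.2, -0.6, -0.3]
grip_width: 0.013
grasp_force: 60.9
```

```bash
python3 - <<'E'
from h import *
go(dt(.5923,.036,.105),145.7)
o=bot.get_obs();e=o['eef_pos'];print(e[:2]@N,e[:2]@T,e[2])
c=shot('scene','s1');W=cloud(c);z=W[...,2];d=W[...,:2]@N*1000;t=W[...,:2]@T*1000
m=(abs(d-591)<26)&(abs(t-36)<26)&(z>.062)&(z<.15)
v,u=np.nonzero(m);print(u.min(),u.max(),v.min(),v.max())
a,b=(u.min()+u.max())//2,(v.min()+v.max())//2
im=cv2.resize(c['image'][b-45:b+45,a-60:a+60],(800,600),interpolation=cv2.INTER_CUBIC);cv2.imwrite('pics/s1c.png',im[:,:,::-1])
go(dt(.5923,.036,.105),145.7)
E
```

```text
clk 18.5 slide [-0.0022 -0.0095  0.08  ] rot [ 0.     -0.0002  0.0056] j [-0.53  0.49  0.08  1.17  0.    0.06] F [ 0.2 -0.6 -0.3]
0.5917426900181189 0.0383854634819447 0.1250070480969381
297 316 210 240
clk 18.55 slide [-0.0021 -0.0096  0.0801] rot [ 0.0001 -0.0001  0.0056] j [-0.53  0.49  0.08  1.17  0.    0.06] F [ 0.6  0.1 -0.2]
```

View pics/s1c.png

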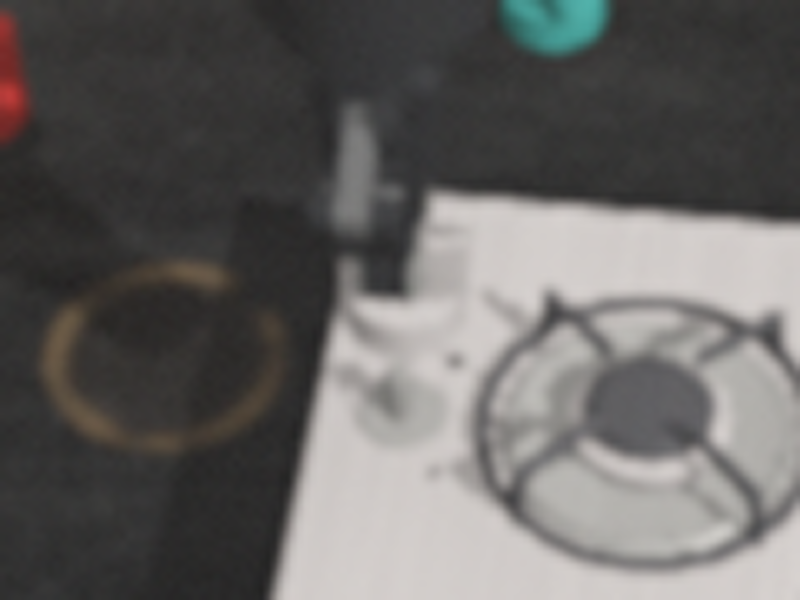

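The scene crop shows the knob's skirt at (405,320) hovering right above the stem base at (400,410). I'll correct 2.4 mm sideways and lower to just above the stem tip.

{"fn": "drive_tool", "kwargs": {
  "slide": [
    [-0.001,-0.005,0.01],
    [-0.002,-0.0095,0.02],
    [-0.002,-0.0095,0.04],
    [-0.002,-0.0095,0.06],
    [-0.002,-0.0095,0.075],
    [-0.002,-0.0095,0.085],
    [-0.002,-0.0095,0.085],
    [-0.002,-0.0095,0.085]
  ],
  "rotation": [
    [0,0,0.005],
    [0,0,0.005],
    [0,0,0.005],
    [0,0,0.005],
    [0,0,0.005],
    [0,0,0.005],
    [0,0,0.005],
    [0,0,0.005]
  ]
}}

```text
clock: 19.55
eef_pos: [0.5098, -0.3039, 0.104]
tool_rot: [0.295, 0.956, -0.0, 0.0]
ft_force: [-0.5, -0.1, -0.7]
grip_width: 0.0125
grasp_force: 60.9
```

```bash
python3 - <<'E'
from h import *
go(dt(.5923,.036,.084),145.7)
o=bot.get_obs();e=o['eef_pos'];print(e[:2]@N,e[:2]@T,e[2])
E
```

```text
clk 19.55 slide [ 0.0005 -0.0002  0.0798] rot [0.0001 0.0006 0.0007] j [-0.54  0.5   0.05  1.12  0.    0.06] F [-0.5 -0.1 -0.7]
0.5924112323264247 0.03605550675429939 0.10395655275424968
```

{"fn": "drive_tool", "kwargs": {
  "slide": [
    [0,0,0.008],
    [0,0,0.016],
    [0,0,0.022],
    [0,0,0.028],
    [0,0,0.033],
    [0,0,0.038],
    [0,0,0.043],
    [0,0,0.044]
  ],
  "rotation": [
    [0,0,0],
    [0,0,0],
    [0,0,0],
    [0,0,0],
    [0,0,0],
    [0,0,0],
    [0,0,0],
    [0,0,0]
  ]
}}

```text
clock: 20.55
eef_pos: [0.5098, -0.3039, 0.0932]
tool_rot: [0.295, 0.956, -0.0, 0.0]
ft_force: [-1.4, 2.0, 4.3]
grip_width: 0.0127
grasp_force: 61.4
```

Contact at 4.3 N with a side force of about -2.3 N along n, so the knob is slightly too far back. I'll shift 1 mm forward and continue.

{"fn": "drive_tool", "kwargs": {
  "slide": [
    [0.002,0.001,0],
    [0.004,0.001,0],
    [0.004,0.001,0],
    [0.004,0.001,0.004],
    [0.004,0.001,0.008],
    [0.004,0.001,0.008],
    [0.004,0.001,0.008],
    [0.004,0.001,0.008]
  ],
  "rotation": [
    [0,0,0],
    [0,0,0],
    [0,0,0],
    [0,0,0],
    [0,0,0],
    [0,0,0],
    [0,0,0],
    [0,0,0]
  ]
}}

```text
clock: 21.55
eef_pos: [0.5084, -0.3025, 0.0903]
tool_rot: [0.295, 0.956, 0.0, -0.001]
ft_force: [-3.4, 3.4, -0.3]
grip_width: 0.0128
grasp_force: 61.0
```

{"fn": "drive_tool", "kwargs": {
  "slide": [
    [0.003,0.001,0],
    [0.006,0.001,0],
    [0.006,0.001,0],
    [0.006,0.001,0.004],
    [0.006,0.001,0.008],
    [0.006,0.001,0.012],
    [0.006,0.001,0.012],
    [0.006,0.001,0.012]
  ],
  "rotation": [
    [0,0,0],
    [0,0,0],
    [0,0,0],
    [0,0,0],
    [0,0,0],
    [0,0,0],
    [0,0,0],
    [0,0,0]
  ]
}}

```text
clock: 22.55
eef_pos: [0.5081, -0.3022, 0.0879]
tool_rot: [0.295, 0.956, -0.0, 0.0]
ft_force: [-0.8, 0.9, 0.7]
grip_width: 0.0123
grasp_force: 61.0
```

Sliding on freely: about 10 of 13 mm in, forces near zero. I'll seat it now.

{"fn": "drive_tool", "kwargs": {
  "slide": [
    [0.001,0,0.003],
    [0.002,0,0.006],
    [0.002,0,0.009],
    [0.002,0,0.012],
    [0.002,0,0.015],
    [0.002,0,0.018],
    [0.002,0,0.021],
    [0.002,0,0.021]
  ],
  "rotation": [
    [0,0,0],
    [0,0,0],
    [0,0,0],
    [0,0,0],
    [0,0,0],
    [0,0,0],
    [0,0,0],
    [0,0,0]
  ]
}}

```text
clock: 23.55
eef_pos: [0.5076, -0.3018, 0.0828]
tool_rot: [0.295, 0.956, -0.0, 0.0]
ft_force: [-0.9, 0.0, 2.1]
grip_width: 0.0125
grasp_force: 61.1
```

{"fn": "drive_tool", "kwargs": {
  "slide": [
    [0,0,0.004],
    [0,0,0.008],
    [0,0,0.012],
    [0,0,0.016],
    [0,0,0.02],
    [0,0,0.024],
    [0,0,0.028],
    [0,0,0.028]
  ],
  "rotation": [
    [0,0,0],
    [0,0,0],
    [0,0,0],
    [0,0,0],
    [0,0,0],
    [0,0,0],
    [0,0,0],
    [0,0,0]
  ]
}}

```text
clock: 24.55
eef_pos: [0.5077, -0.3018, 0.0773]
tool_rot: [0.295, 0.956, -0.0, 0.001]
ft_force: [-5.0, 1.3, 12.0]
grip_width: 0.0128
grasp_force: 62.8
```

{"fn": "drive_tool", "kwargs": {
  "slide": [
    [0,0,0.002],
    [0,0,0.004],
    [0,0,0.006],
    [0,0,0.008],
    [0,0,0.008],
    [0,0,0.008],
    [0,0,0.008],
    [0,0,0.008]
  ],
  "rotation": [
    [0,0,0],
    [0,0,0],
    [0,0,0],
    [0,0,0],
    [0,0,0],
    [0,0,0],
    [0,0,0],
    [0,0,0]
  ]
}}

```text
clock: 25.55
eef_pos: [0.5078, -0.3019, 0.077]
tool_rot: [0.295, 0.956, -0.0, 0.001]
ft_force: [-6.3, 4.1, 21.3]
grip_width: 0.0126
grasp_force: 63.8
```

```bash
python3 - <<'E'
from h import *
o=bot.get_obs();r=R.from_quat(o['tool_rot']);e=o['eef_pos'];print(e,e[:2]@N,e[:2]@T,o['ft_force'])
c=shot('wrist','w5');W=cloud(c);L=((W-e)@r.as_matrix()*1000).reshape(-1,3)
b=L[(abs(L[:,0])<32)&(abs(L[:,1])<6)&(L[:,2]>-26)&(L[:,2]<-16)]
print('bar top',np.linalg.lstsq(np.c_[b[:,:2],np.ones(len(b))],b[:,2],rcond=None)[0],'world z',e[2]*1000-np.median(b[:,2]))
try: hobfit(shot('top','top5'))
except Exception as ex: print(ex)
E
```

```text
[ 0.50780525 -0.30190902  0.07703297] 0.5896434461714438 0.03654913945488496 [-6.33809956  4.0919659  21.27851857]
bar top [ 1.83756136e-02 -1.58338366e-02 -2.04865757e+01] world z 97.58354451983364
hob top d [562.1255867  729.52514809] t [-62.51315637  22.62916186] 3374
strip d [0.73274914 0.73516152 0.73701359] 49
zero-size array to reduction operation maximum which has no identityh.py:38: RuntimeWarning: Mean of empty slice.
  m=(z>.066)&(z<.085)&(d>.48)&(d<.62)&(abs(t-.038)<.02);print('stem',m.sum(),d[m].mean(),t[m].mean(),z[m].max())
  ret = ret.dtype.type(ret / rcount)
```

Bottomed: z stops at 21 N, well above the 8 N spring. The bar top is at 97.6 mm (99 mm expected at full press), the knob hasn't slipped in the grip, and the hob's back is within about 2 mm of the strip. I'll hand in now.

```bash
python3 -c "
from workcell import bot
print(bot.job_done())"
```

```text
the job is handed in; nothing more can be done
None
```

The job is handed in at about 26 s of the 58 s limit: the hob is against the strip, and the silver knob is on the stem, still gripped and pressed to the bottom at about 21 N. `job_done` returned no verdict, so I can't say whether it passed.

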